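# Turn the ball dish to face the parts bin

### The arm

A 7-joint arm with a two-finger parallel gripper is mounted at the origin on a cart in front of the work surface, level with it; the furniture and walls round the work are solid. World frame = base frame: x ahead of the robot, y to its left, z up, the work surface at z = 0. Lengths are in m, angles in rad, forces in N, time in s.
With the tool pointing down it reaches from about 0.35 to 0.9 m from the base axis. Payload 8.1 kg.
Tool frame: the origin (TCP) lies on the centre line of the jaws, within the pads' length; the fingertips stand 11 mm ahead of it and the grasp point (between the pads) lies 8 mm behind it; z points along the fingers, y is the line along which they close (so a half turn about z gives the same grasp; the last joint's range is limited). The gripper opens to 92 mm and grips with 3 to 60 N. Pads are 19 mm wide; open, the fingers measure 130 mm over their backs; the gripper's body (75 mm by 190 mm) begins 47 mm behind the grasp point.
Start: joints at [-1.351, 0.434, 0.025, 1.573, -0.012, 1.134, -0.075], TCP at [0.198, 0.593, 0.238] pointing down, gripper open.
Joint ranges: [-2.62, 2.62], [-0.44, 2.09], [-1.27, 1.32], [0.08, 2.57], [-1.32, 4.46], [0.12, 2], [-2.74, 2.74]. Speed limits (rad/s): [2.22, 2.22, 3.01, 3.01, 3.14, 3.14, 3.14].

### API

Orientations are given as a 3x3 rotation matrix whose columns are the frame's x, y, z axes.
In Python, from workcell import manip gives the robot as it stands. The module is installed in compiled form; this text tells all that it offers.
- The arm moves only by the shell command python3 -m inch 'ROWS'. ROWS is JSON, a list that holds one entry, the list of rows, each a list of 5 numbers: the shift along the tool's x, y, z in mm, then the turn about the tool's z in degrees, then the opening, from 0 (shut) to 1 (fully open). In form: [[[dx, dy, dz, yaw, gripper], ...]]. A call has 1 to 12 rows; each row is the pose to reach, as a shift and turn from the pose commanded when the call began, along the tool's axes at that moment; what a row does not reach only later rows make up. A row lasts 1/10 s, in which the tool goes at most 50 mm and 8.59 degrees, less where a joint would pass 70% of its speed; a pose out of reach is approached as far as the arm can. A call with a gripper value outside its range is refused whole. The fingers move at their own pace and stop on an object; the grip force is fixed at half the most. Time passes only in rows, so rows that repeat a pose let the fingers close. It gives the time, the measured TCP pose, the force, the opening and the grip force at its end, in the units of the state.
- manip.sense(): the state, without advancing time (a new reading comes with each control period).
- manip.snapshot(name): name is "scene" or "side" or "wrist"; returns a dict with "img" (384x512x3 uint8, red, green, blue), "fx", "fy", "cx", "cy" (pixels), "T" (4x4, takes a point from camera to world coordinates). Camera axes: x right, y down, z forward; pixel columns grow to the right and rows downward; lengths in m; the calibration is good to about 2 mm. A picture is of the moment at which its call begins. There is no depth.
- manip.sign_off(): hands the job in; it is judged then, once.
Trained networks look in a picture, given as the dict that the camera call returned (one of the last four; its "shot" number tells which), for a name from the list of things; names that differ only in an ending like _2 or _b are one class to them, and where a whole thing is asked for, a point or a joint stands for the part that bears it (a point fixed in the world has none). Each returns a list of dicts, best first, with "conf" (0 to 1); they miss things now and then, are a little off and sometimes report something else, mostly with a low value. They report only what shows in the picture. A call takes as long as a camera call. They do not tell look-alikes from the thing itself.
- manip.recognise(picture, query): "bbox" ([left, top, right, bottom] in pixels, round what is visible of it).
- manip.silhouettes(picture, query): "pixels" (384x512 bool, what is visible of it) and "bbox" ([left, top, right, bottom] in pixels, round what is visible of it).
- manip.spot_point(picture, query): "point" ([column, row] in pixels: a listed point, or the origin of a listed thing).
The state is a dict: "t": time; "qpos": joint angles; "joint_velocities": joint speeds; "joint_torque": joint torques, N m; "tcp_pos": TCP position; "tcp_rot": TCP orientation; "ft_force": force on the tool from outside, world axes, zero at the start; "torque": the same for the moment, N m; "finger_gap": finger opening in m; "finger_force": force on a finger pad.
Only numpy, scipy, OpenCV 4.12 (cv2) and the standard library are available. Lean on these libraries where they do the work, as an engineer would, in place of code of your own. Each camera call takes 0.05 s, during which the arm holds its last target. There are 200 camera calls.

### The job

A loose steel ball sits in the white parts dish. Take the dish by its red overhead handle and lift it straight up about 10 cm off its cork mat without turning it; then, staying over the mat and keeping the dish level, turn it about a quarter turn so that its spout points straight at the blue bin, ready for tipping. Keep the ball on the dark centre patch the whole time, leave the other things where they stand, and finish still holding the dish there, level and at rest.

Things in the scene. Friction and masses are not known exactly. Their poses are not given: they have to be found in the camera images.
- dish: Loose white round dish, 0.2 to 0.45 kg, 132 mm across, rim 18 mm high. Origin: centre of the underside, z up. The spout, a 22 mm wide lip, reaches along the dish's +x to 90 mm from the centre. A rigid arch handle stands over it along the dish's y, uprights at y = -65 and +65 mm. Starts on the mat, spout roughly towards the robot.
- handle (a point): Centre of the red handle grip of the dish, 82 mm above the dish's underside, straight above its centre, axes as the dish's. The grip is a bar 80 mm long (dish y), 14 mm wide (dish x) and 16 mm tall. It is free below for 55 mm down to the ball's top.
- spout (a point): Tip of the dish's spout, on the dish's +x axis, 89 mm from the centre.
- dish_centre (a point): Lowest point of the dish's inner floor, 6 mm above the underside, in the middle of a dark patch of 22 mm radius. The floor is a very shallow funnel (6 degrees); tilting the dish or moving it with jerks lets the ball roll away.
- ball_center (a point): Centre of the loose steel ball, 20 mm in diameter, 33 g; it starts at the dish's centre.
- mat: Round cork mat, 170 mm across and 4 mm thick, fixed to the worktop; the dish starts standing in its middle. Origin: centre of its underside, on the worktop.
- bin: Blue open parts bin, 80 x 80 x 40 mm, 0.4 kg, loose, on the worktop about 0.22 m to the left or the right of the mat (the mug is on the other side). Origin: centre of its underside.
- mug: The dark green mug that stands beside the mat (another stands far back): with a handle, 96 mm tall, 86 mm across without the handle, loose, on the worktop on the opposite side of the mat from the bin; to be left alone. Origin: centre of its underside.
- staple_box: Green and white card box of staples, 42 x 68 x 19 mm, loose, near the right end of the worktop; to be left alone. Origin: centre of its underside.
- sticky_yellow: Yellow block of sticky notes, 50 x 50 x 24 mm, loose, near the right end of the worktop; to be left alone. Origin: centre of its underside.
Not all that is in view belongs to the job. There is more than one size of the mat; the job needs the larger.

How it is judged:
On the way:
1. the dish is lifted more than 50 mm clear, level and over the mat, its spout still across the line to the bin (height (world z) of dish above 0.054 m and horizontal distance between dish and mat below 0.05 m and angle between dish's own z axis and vertical below 0.12 rad and (y of bin in the frame of dish above 0.15 m or y of bin in the frame of dish below -0.15 m)), for 0.2 s.
At the end, for the whole second after the job is handed in: Dish held by the gripper at rest, underside 60-160 mm above the worktop, centre within 40 mm of the mat's (from above), level within 5 degrees; the bin ahead of the spout, its centre within 35 mm of the spout's line; ball within 18 mm of the dish's centre (height (world z) of dish between 0.06 and 0.16 m and horizontal distance between dish and mat below 0.04 m and angle between dish's own z axis and vertical below 0.087 rad and x of bin in the frame of dish above 0.12 m and y of bin in the frame of dish between -0.035 and 0.035 m and horizontal distance between ball_center and dish_centre below 0.018 m and contact force between the fingers and dish above 1 N and contact force between dish and mat below 0.05 N and linear speed of dish below 0.02 m/s and angular speed of dish below 0.1 rad/s); the arm keeps its last pose, push and grip.
It fails at once if the ball rolls off the dark patch (more than 22 mm from the dish's centre) (horizontal distance between ball_center and dish_centre above 0.022 m).
It fails at once if the dish is tilted more than 10 degrees (angle between dish's own z axis and vertical above 0.175 rad).
It fails at once if the dish is carried more than 80 mm off its mat's centre (horizontal distance between dish and mat above 0.08 m).
It fails at once if the dish is lifted more than 250 mm (height (world z) of dish above 0.25 m).
It fails at once if the bin, the mug or another loose thing is moved by more than 20 mm (distance of any of bin, mug, staple_box, sticky_yellow from where it was at the start of the episode above 0.02 m).
It also fails if it takes over 40 s, if anything falls off the work surface, if the arm or the gripper's body presses on something with over 40 N, if the wrist force passes 120 N, or if a joint passes its speed limit or range.

## Working session

There is one attempt and no reset: what is moved stays moved. The work goes in short steps, Python scripts to look and compute and a shell command to move; the robot and the scene stay as the last step left them, time stands still between calls to the robot, and variables do not carry over. Pictures are saved under pics/ and viewed, at most 10 in all, crops included, and the job is handed in when it is done.

```bash
mkdir -p pics
python3 - <<'E'
from workcell import manip
import cv2,numpy as np
s=manip.sense();print(s['tcp_pos'],np.round(s['tcp_rot'],3).tolist(),s['finger_gap'],s['t'])
P=[]
for n in("scene","side"):
    p=manip.snapshot(n);P.append(p['img'])
    print(n,p['fx'],p['fy'],p['cx'],p['cy'],np.round(p['T'],3).tolist())
    for q in("dish","handle","spout","dish_centre","mat","bin","mug","ball_center"):
        print(q,[(np.round(d['point']).tolist(),round(d['conf'],2)) for d in manip.spot_point(p,q)[:3]])
    cv2.imwrite(f'pics/{n}.png',p['img'][:,:,::-1])
E
```

```text
[0.19816854 0.59223493 0.23694652] [[-0.948, 0.317, -0.0], [0.317, 0.948, -0.002], [-0.0, -0.002, -1.0]] 0.09177044190117827 0.0
scene 449.9337158504617 449.9337158504617 257.68483778507743 186.4848919567527 [[0.759, -0.3, 0.577, -0.436], [-0.651, -0.341, 0.678, -0.975], [-0.007, -0.891, -0.454, 0.811], [0.0, 0.0, 0.0, 1.0]]
dish [([264.0, 210.0], 0.97)]
handle [([262.0, 190.0], 0.8)]
spout [([247.0, 216.0], 0.75)]
dish_centre [([246.0, 217.0], 0.65), ([263.0, 208.0], 0.63)]
mat [([265.0, 210.0], 0.79), ([184.0, 171.0], 0.64)]
bin [([308.0, 242.0], 0.94)]
mug [([228.0, 186.0], 0.92)]
ball_center [([262.0, 210.0], 0.62), ([264.0, 208.0], 0.53)]
side 361.9064192436929 361.9064192436929 261.7518620397376 193.79600981386784 [[0.99, -0.082, 0.116, 0.331], [-0.143, -0.546, 0.825, -0.995], [-0.004, -0.834, -0.552, 0.836], [0.0, 0.0, 0.0, 1.0]]
dish [([261.0, 220.0], 0.74), ([267.0, 267.0], 0.48)]
handle [([261.0, 203.0], 0.89), ([264.0, 222.0], 0.41)]
spout [([236.0, 222.0], 0.6)]
dish_centre [([261.0, 218.0], 0.89)]
mat [([264.0, 222.0], 0.58), ([248.0, 158.0], 0.46)]
bin [([268.0, 264.0], 0.95)]
mug [([260.0, 190.0], 0.97)]
ball_center [([236.0, 221.0], 0.66)]
```

```bash
cat > h.py <<'E'
from workcell import manip
import cv2,numpy as np
def ray(p,uv):
    d=p['T'][:3,:3]@np.array([(uv[0]-p['cx'])/p['fx'],(uv[1]-p['cy'])/p['fy'],1]); return p['T'][:3,3],d
def onz(p,uv,z):
    o,d=ray(p,uv); return o+d*(z-o[2])/d[2]
def tri(rs):
    A=0;b=0
    for o,d in rs:
        d=d/np.linalg.norm(d);M=np.eye(3)-np.outer(d,d);A=A+M;b=b+M@o
    return np.linalg.solve(A,b)
def best(p,q):
    r=manip.spot_point(p,q); return r[0]['point'] if r else None
E
python3 - <<'E'
from h import *
Z=dict(dish=.004,handle=.086,spout=.018,dish_centre=.01,mat=0,bin=0,mug=0)
S=[manip.snapshot(n) for n in("scene","side")]
for q,z in Z.items():
    for p in S:
        for d in manip.spot_point(p,q)[:2]: print(q,np.round(onz(p,d['point'],z),3),round(d['conf'],2))
a,b=[p['img'][:,:,::-1] for p in S]
cv2.imwrite('pics/both.png',np.hstack([cv2.resize(a[120:290,150:350],(400,340)),cv2.resize(b[120:290,150:350],(400,340))]))
E
```

```text
dish [0.492 0.071 0.004] 0.57
dish [ 0.51  -0.365  0.004] 0.44
dish [0.501 0.297 0.004] 0.62
dish [0.474 0.095 0.004] 0.58
handle [0.467 0.065 0.086] 0.64
handle [0.474 0.071 0.086] 0.58
spout [0.398 0.07  0.018] 0.75
spout [0.393 0.077 0.018] 0.84
spout [0.491 0.065 0.018] 0.59
dish_centre [0.494 0.082 0.01 ] 0.84
dish_centre [0.466 0.067 0.01 ] 0.65
mat [0.482 0.069 0.   ] 0.84
mat [0.451 0.542 0.   ] 0.64
mat [0.487 0.079 0.   ] 0.59
mat [0.469 0.53  0.   ] 0.59
bin [ 0.468 -0.16   0.   ] 0.69
bin [ 0.463 -0.152 -0.   ] 0.66
mug [0.514 0.321 0.   ] 0.82
mug [0.509 0.283 0.   ] 0.93
mug [0.49  0.183 0.   ] 0.47
```

View pics/scene.png

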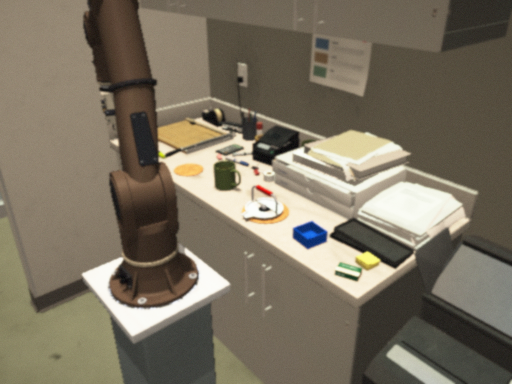

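View pics/both.png

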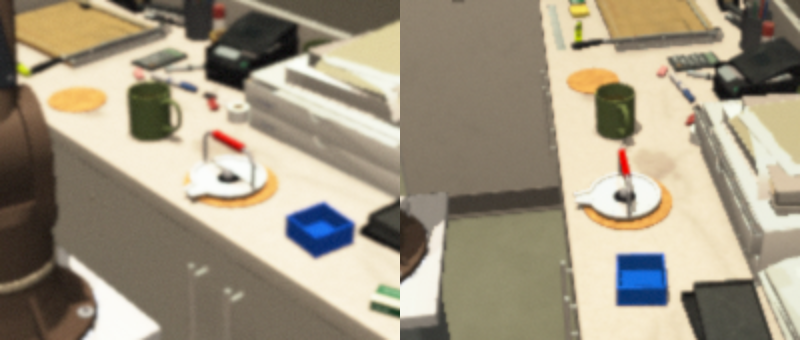

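Could be taken for it: the large mat (265,210) or the small decoy mat (188,170); the near mug (227,176) or the far mug (213,117). I choose the mat under the dish and red handle (263,191), with the bin at (309,234), to the right (−y). The crop confirms this: the spout points at the robot and the ball is on the dark patch.

I'll move above the dish and look with the wrist camera.

```bash
python3 -m inch '[[[-36,-33,0,6,1],[-72,-67,0,12,1],[-108,-100,0,18,1],[-145,-134,0,24,1],[-181,-167,0,30,1],[-217,-201,0,36,1],[-253,-234,0,42,1],[-290,-268,0,48,1],[-326,-301,0,54,1],[-362,-335,0,60,1],[-398,-368,0,66,1],[-434,-402,0,71.5,1]]]'
python3 -m inch '[[[0,0,0,0,1],[0,0,0,0,1]]]'
python3 - <<'E'
from h import *
s=manip.sense();print(s['t'],s['tcp_pos'],np.round(s['tcp_rot'],3).tolist(),s['qpos'])
Z=dict(handle=.086,spout=.018,dish_centre=.01,ball_center=.02,mat=0,bin=0,mug=0)
S=[manip.snapshot(n) for n in("scene","side","wrist")]
for q,z in Z.items():
    for i,p in enumerate(S):
        for d in manip.spot_point(p,q)[:2]: print(q,i,np.round(onz(p,d['point'],z),3),np.round(d['point']),round(d['conf'],2))
cv2.imwrite('pics/w1.png',S[2]['img'][:,:,::-1])
E
```

```text
t: 2.9
tcp_pos: [0.483, 0.0721, 0.2381]
tcp_rot: [[0.004, 1.0, 0.001], [1.0, -0.004, 0.001], [0.001, 0.001, -1.0]]
ft_force: [1.4, 0.1, 0.2]
finger_gap: 0.0919
finger_force: 0.0
t: 3.1
tcp_pos: [0.4826, 0.0727, 0.2378]
tcp_rot: [[0.003, 1.0, 0.0], [1.0, -0.003, -0.0], [-0.0, 0.0, -1.0]]
ft_force: [-0.9, 0.5, -0.7]
finger_gap: 0.092
finger_force: 0.0
3.1 [0.48262249 0.07268026 0.23778228] [[0.003, 1.0, 0.0], [1.0, -0.003, -0.0], [-0.0, 0.0, -1.0]] [-0.69237454  0.21744892  0.52589222  1.9290707  -0.12682977  1.02714997
 -0.11360155]
handle 0 [0.473 0.072 0.086] [262. 191.] 0.61
handle 1 [0.488 0.075 0.086] [263. 202.] 0.72
handle 2 [0.486 0.077 0.086] [259. 173.] 0.64
spout 0 [0.385 0.059 0.018] [245. 218.] 0.83
spout 1 [0.384 0.067 0.018] [236. 220.] 0.91
spout 2 [0.39  0.077 0.018] [184. 161.] 0.6
dish_centre 1 [0.476 0.054 0.01 ] [261. 222.] 0.66
dish_centre 2 [0.484 0.082 0.01 ] [257. 156.] 0.79
ball_center 0 [0.49  0.078 0.02 ] [264. 206.] 0.5
mat 0 [0.497 0.074 0.   ] [266. 210.] 0.81
mat 0 [0.443 0.52  0.   ] [186. 174.] 0.74
mat 1 [0.487 0.06  0.   ] [264. 223.] 0.9
mat 1 [0.47 0.56 0.  ] [245. 160.] 0.59
bin 0 [ 0.47  -0.156  0.   ] [308. 240.] 0.6
bin 1 [ 0.468 -0.162 -0.   ] [268. 265.] 0.85
mug 0 [0.511 0.311 0.   ] [230. 186.] 0.84
mug 1 [0.5   0.303 0.   ] [258. 188.] 0.68
mug 1 [0.487 0.064 0.   ] [264. 222.] 0.61
```

View pics/w1.png

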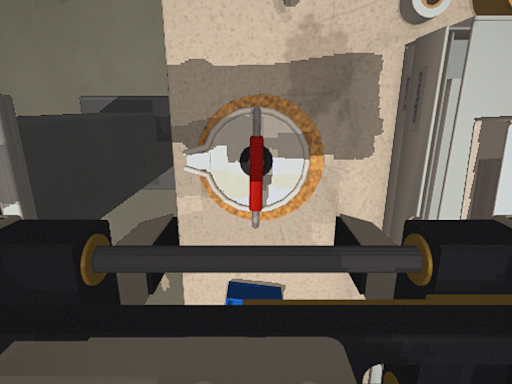

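The wrist view shows the red bar running from (257,137) to (256,211), the spout tip at (186,160), the mat centred near (261,157) and the bin at the bottom near (254,292). I'll measure the bar and mat by colour.

```bash
cat > m.py <<'E'
from h import *
p=manip.snapshot("wrist");hsv=cv2.cvtColor(p['img'],cv2.COLOR_RGB2HSV)
def comp(m):
    n,l,s,c=cv2.connectedComponentsWithStats(m.astype(np.uint8));i=1+np.argmax(s[1:,4]);return l==i
red=comp(((hsv[...,0]<6)|(hsv[...,0]>174))&(hsv[...,1]>170)&(hsv[...,2]>60))
r=cv2.minAreaRect(np.argwhere(red)[:,::-1].astype(np.float32));print(r)
bx=cv2.boxPoints(r);W=np.array([onz(p,u,.092) for u in bx])
e=W-np.roll(W,1,0);k=np.argmax(np.linalg.norm(e,axis=1));print('bar ctr',W.mean(0),'len',np.linalg.norm(e,axis=1),'dir',np.degrees(np.arctan2(e[k,1],e[k,0])))
cork=comp((hsv[...,0]>6)&(hsv[...,0]<20)&(hsv[...,1]>130)&(hsv[...,2]>80))
c=max(cv2.findContours(cork.astype(np.uint8),0,2)[0],key=cv2.contourArea)
h=cv2.convexHull(c)
Q=np.array([onz(p,u[0],.004)[:2] for u in h]).astype(np.float32);print('mat',cv2.minEnclosingCircle(Q))
sp=np.array([186,160]);print('spout',onz(p,sp,.018+.004))
b=(hsv[...,0]>105)&(hsv[...,0]<125)&(hsv[...,1]>180)&(hsv[...,2]>60);
b=comp(b);y=np.argwhere(b);print('bin px',y.min(0),y.max(0))
for n in("scene","side"):
    p=manip.snapshot(n)
    hs=cv2.cvtColor(p['img'],cv2.COLOR_RGB2HSV)
    m=comp((hs[...,0]>105)&(hs[...,0]<125)&(hs[...,1]>150)&(hs[...,2]>60))
    c=np.argwhere(m)[:,::-1].mean(0);print(n,'bin c',onz(p,c,.02))
    m=comp(((hs[...,0]<6)|(hs[...,0]>174))&(hs[...,1]>150)&(hs[...,2]>80))
    c=np.argwhere(m)[:,::-1].mean(0);print(n,'bar c',c,onz(p,c,.088))
E
python3 m.py
```

```text
((255.5, 171.99996948242188), (12.999998092651367, 73.99998474121094), 0.0)
bar ctr [0.48274072 0.07747785 0.092     ] len [0.01385186 0.07808684 0.01292282 0.07809172] dir -89.66188404019927
mat ((0.4879312515258789, 0.0754803717136383), 0.084187351167202)
spout [0.3951013 0.0783216 0.022    ]
bin px [281 226] [304 281]
scene bin c [ 0.47460875 -0.15799206  0.02      ]
scene bar c [264.28571429 190.61904762] [0.48000704 0.06663336 0.088     ]
side bin c [ 0.47585322 -0.15699235  0.02      ]
side bar c [261.6097561  201.48780488] [0.48095362 0.07334895 0.088     ]
```

```bash
python3 -m inch '[[[3,0,20,0,1],[3.5,0,45,0,1],[3.5,0,70,0,1],[3.5,0,95,0,1],[3.5,0,115,0,1],[3.5,0,130,0,1],[3.5,0,140,0,1],[3.5,0,148,0,1],[3.5,0,154,0,1],[3.5,0,158,0,1],[3.5,0,160,0,1],[3.5,0,160,0,1]]]'
python3 - <<'E'
from h import *
ims=[]
for n in("wrist","side"):
    p=manip.snapshot(n);im=p['img'][:,:,::-1]
    ims.append(cv2.resize(im[60:260,150:350] if n=="wrist" else im[150:250,210:310],(400,400)))
cv2.imwrite('pics/g1.png',np.hstack(ims))
E
```

```text
t: 5.65
tcp_pos: [0.4824, 0.0773, 0.0778]
tcp_rot: [[-0.0, 1.0, 0.0], [1.0, 0.0, 0.0], [0.0, 0.0, -1.0]]
ft_force: [0.0, 0.2, -0.1]
finger_gap: 0.0921
finger_force: 0.0
```

View pics/g1.png

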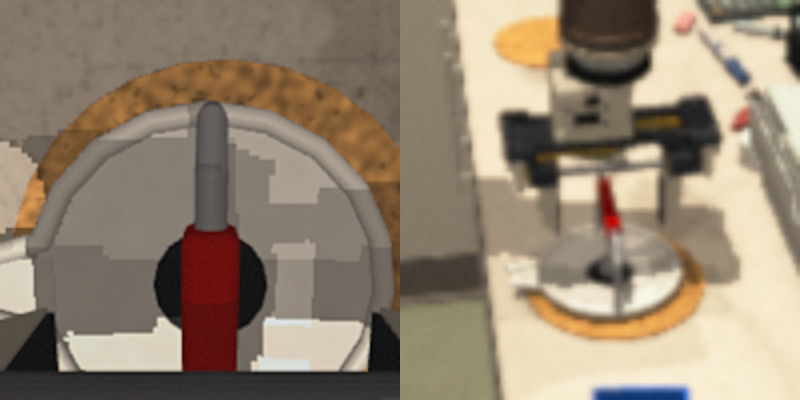

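The bar (crop x≈210) is centred between the fingers (30 and 385), so I'll close.

```bash
python3 -m inch '[[[0,0,0,0,0.7],[0,0,0,0,0.5],[0,0,0,0,0.35],[0,0,0,0,0.28],[0,0,0,0,0.24],[0,0,0,0,0.21],[0,0,0,0,0.19],[0,0,0,0,0.17],[0,0,0,0,0.15],[0,0,0,0,0.12],[0,0,0,0,0.06],[0,0,0,0,0]]]'
python3 -m inch '[[[0,0,0,0,0],[0,0,0,0,0],[0,0,0,0,0]]]'
```

```text
t: 6.95
tcp_pos: [0.4821, 0.0772, 0.0776]
tcp_rot: [[0.0, 1.0, -0.001], [1.0, -0.0, -0.0], [-0.0, -0.001, -1.0]]
ft_force: [-0.8, -0.5, -1.8]
finger_gap: 0.014
finger_force: 30.0
t: 7.25
tcp_pos: [0.4823, 0.0773, 0.0777]
tcp_rot: [[-0.0, 1.0, 0.0], [1.0, 0.0, 0.0], [0.0, 0.0, -1.0]]
ft_force: [0.4, 0.6, -2.2]
finger_gap: 0.0139
finger_force: 30.0
```

Held at 14 mm. I'll lift smoothly by 100 mm over two calls.

```bash
python3 -m inch '[[[0,0,-1,0,0],[0,0,-3,0,0],[0,0,-6,0,0],[0,0,-10,0,0],[0,0,-15,0,0],[0,0,-20,0,0],[0,0,-25,0,0],[0,0,-30,0,0],[0,0,-34,0,0],[0,0,-37,0,0],[0,0,-39,0,0],[0,0,-40,0,0]]]'
python3 -m inch '[[[0,0,-1,0,0],[0,0,-4,0,0],[0,0,-9,0,0],[0,0,-15,0,0],[0,0,-22,0,0],[0,0,-30,0,0],[0,0,-38,0,0],[0,0,-45,0,0],[0,0,-51,0,0],[0,0,-56,0,0],[0,0,-59,0,0],[0,0,-60,0,0]]]'
python3 -m inch '[[[0,0,0,0,0],[0,0,0,0,0],[0,0,0,0,0],[0,0,0,0,0]]]'
python3 - <<'E'
from h import *
ims=[]
for n in("wrist","side"):
    p=manip.snapshot(n);im=p['img'][:,:,::-1]
    ims.append(cv2.resize(im[60:260,150:350] if n=="wrist" else im[130:250,200:320],(400,400)))
cv2.imwrite('pics/l1.png',np.hstack(ims))
E
```

```text
t: 8.45
tcp_pos: [0.4823, 0.0773, 0.1179]
tcp_rot: [[-0.0, 1.0, 0.0], [1.0, 0.0, 0.0], [0.0, 0.0, -1.0]]
ft_force: [0.7, 0.3, -2.5]
finger_gap: 0.0139
finger_force: 30.0
t: 9.65
tcp_pos: [0.4824, 0.0773, 0.178]
tcp_rot: [[-0.0, 1.0, 0.0], [1.0, 0.0, 0.0], [0.0, 0.0, -1.0]]
ft_force: [0.3, -0.3, -2.0]
finger_gap: 0.0138
finger_force: 30.0
t: 10.05
tcp_pos: [0.4822, 0.0772, 0.1776]
tcp_rot: [[0.0, 1.0, -0.0], [1.0, -0.0, -0.0], [-0.0, -0.0, -1.0]]
ft_force: [-0.1, 0.0, -3.0]
finger_gap: 0.0137
finger_force: 30.0
```

View pics/l1.png

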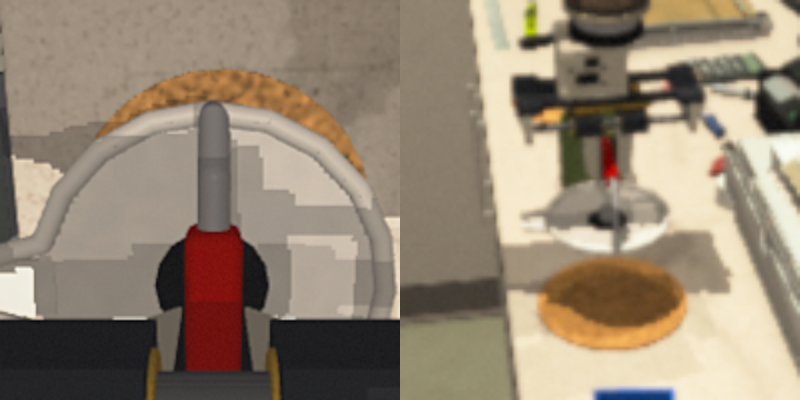

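The dish is lifted clear and level over the mat (side crop (610,215) above mat (612,300)), with the ball on the patch. Next is a smooth 88° turn counter-clockwise from above, which is negative tool yaw.

```bash
python3 -m inch '[[[0,0,0,-0.3,0],[0,0,0,-0.9,0],[0,0,0,-1.8,0],[0,0,0,-3,0],[0,0,0,-4.5,0],[0,0,0,-6.3,0],[0,0,0,-8.4,0],[0,0,0,-10.8,0],[0,0,0,-13.3,0],[0,0,0,-15.8,0],[0,0,0,-18.3,0],[0,0,0,-20.8,0]]]'
python3 -m inch '[[[0,0,0,-2.5,0],[0,0,0,-5,0],[0,0,0,-7.5,0],[0,0,0,-10,0],[0,0,0,-12.5,0],[0,0,0,-15,0],[0,0,0,-17.5,0],[0,0,0,-20,0],[0,0,0,-22.5,0],[0,0,0,-25,0],[0,0,0,-27.5,0],[0,0,0,-30,0]]]'
python3 -m inch '[[[0,0,0,-2.5,0],[0,0,0,-5,0],[0,0,0,-7.5,0],[0,0,0,-10,0],[0,0,0,-12.5,0],[0,0,0,-15,0],[0,0,0,-17.5,0],[0,0,0,-20,0],[0,0,0,-22.5,0],[0,0,0,-24.9,0],[0,0,0,-27.1,0],[0,0,0,-29.1,0]]]'
python3 -m inch '[[[0,0,0,-1.9,0],[0,0,0,-3.6,0],[0,0,0,-5.1,0],[0,0,0,-6.3,0],[0,0,0,-7.2,0],[0,0,0,-7.8,0],[0,0,0,-8.1,0],[0,0,0,-8.1,0],[0,0,0,-8.1,0],[0,0,0,-8.1,0],[0,0,0,-8.1,0],[0,0,0,-8.1,0]]]'
python3 - <<'E'
from h import *
ims=[]
for n in("wrist","side","scene"):
    p=manip.snapshot(n);im=p['img'][:,:,::-1]
    if n!="scene": ims.append(cv2.resize(im[60:260,150:350] if n=="wrist" else im[130:280,190:340],(400,400)))
    hs=cv2.cvtColor(p['img'],cv2.COLOR_RGB2HSV)
    if n!="wrist":
        d=best(p,"spout"); print(n,'spout',d,None if d is None else onz(p,d,.122))
        y=np.argwhere((hs[...,0]>105)&(hs[...,0]<125)&(hs[...,1]>150)&(hs[...,2]>60)).mean(0);print('bin',onz(p,y[::-1],.02))
cv2.imwrite('pics/t1.png',np.hstack(ims))
E
```

```text
t: 11.35
tcp_pos: [0.4823, 0.0773, 0.1777]
tcp_rot: [[-0.358, 0.934, 0.0], [0.934, 0.358, 0.0], [0.0, 0.0, -1.0]]
ft_force: [-0.2, 0.7, -3.3]
finger_gap: 0.0138
finger_force: 30.0
t: 12.55
tcp_pos: [0.4823, 0.0772, 0.1777]
tcp_rot: [[-0.777, 0.63, 0.0], [0.63, 0.777, 0.0], [-0.0, 0.0, -1.0]]
ft_force: [0.1, 0.4, -2.0]
finger_gap: 0.0136
finger_force: 30.0
t: 13.75
tcp_pos: [0.4823, 0.0772, 0.1777]
tcp_rot: [[-0.985, 0.172, -0.0], [0.172, 0.985, -0.0], [-0.0, -0.0, -1.0]]
ft_force: [-0.6, 0.1, -2.4]
finger_gap: 0.0139
finger_force: 30.0
t: 14.95
tcp_pos: [0.4823, 0.0773, 0.1777]
tcp_rot: [[-0.999, 0.035, -0.0], [0.035, 0.999, 0.0], [0.0, 0.0, -1.0]]
ft_force: [-0.6, -0.3, -2.2]
finger_gap: 0.0135
finger_force: 30.0
side spout [266.3, 210.5] [ 0.48211888 -0.02980125  0.122     ]
bin [ 0.47585322 -0.15699235  0.02      ]
scene spout [281.0, 189.8] [ 0.48249837 -0.01458483  0.122     ]
bin [ 0.47459078 -0.15788871  0.02      ]
```

View pics/t1.png

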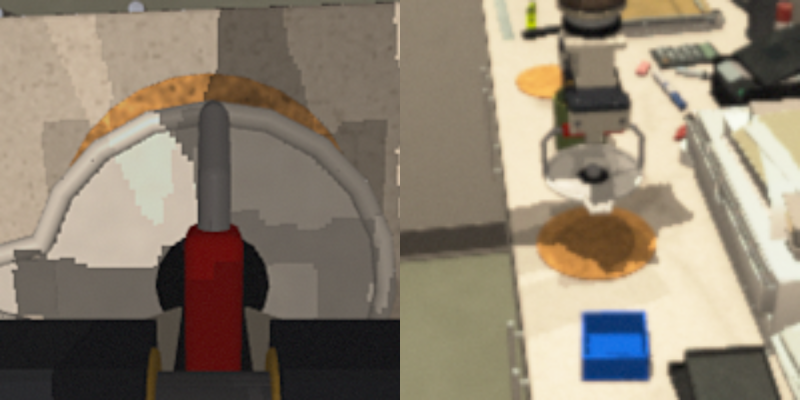

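The side crop shows the level dish over the mat, with its spout (598,208) towards the bin (615,345) and the ball on the patch (592,173). The spout line passes within about 2 mm of the bin's centre, so I'll hand in.

```bash
python3 -c "
from workcell import manip
print(manip.sign_off())"
```

```text
the job is handed in; nothing more can be done
None
```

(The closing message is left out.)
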